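# Re-index the funnel carriage over the nut jar

### The job

Get the filling stand ready to top up the glass jar of hex nuts: pull back the red lock slide, slide the funnel carriage along its rail until the orange funnel is over the jar of nuts, then push the lock fully home in the notch there and let go. Do not shift or tip the containers on the stand, and leave the other things on the bench alone.

Things in the scene. Friction and masses are not known exactly. Their poses are not given: they have to be found in the camera images.
- stand: Fixed filling stand: grey base 170 x 430 mm, 12 mm thick, blue end posts, steel rail along its y axis, rail top 155 mm above the bench. Origin on the bench under the rail's middle; x points across the rail from lock to funnel (away from the robot within 0.3 rad), z up. A dark strip on the rail's -x side has four 20 mm notches, at y = -135 (parking), -45, 45 and 135 mm.
- carriage (a joint): Travel (m) of the aluminium funnel carriage (1 kg, 172 mm in the stand's x, 80 mm in y) along the stand's +y. It starts parked near 0, held by the lock; 0.09, 0.18, 0.27 bring the lock to the next notches and the funnel over the three filling places. Range -0.003 to 0.276. Unlocked it slides with about 3 N and stays where left; locked it has 2 mm of play each way.
- lock (a joint): Travel (m) of the red lock slide on the carriage towards the stand's -x: 0 = fully home, its 16 mm pin in a notch (starts 0 to 0.003); 0.028 = fully drawn back, limit. Above 0.017 the pin is clear of the strip; not opposite a notch it stops there. Slides with about 3 N, stays where left. The round pin enters a notch if the carriage is within 5 mm, nudging the carriage if free.
- tab (a point): Middle of the lock slide's upright red tab: 12 mm thick in the stand's x, 32 mm wide in y; 14 mm below its top edge, 34 mm above the carriage deck, 205 mm above the bench. The tab is 75 mm (home) to 103 mm (drawn back) to the -x side of the handle's middle. Moves with the lock; axes as the stand's.
- handle (a point): Point in the black carriage handle, an upright block 36 mm in the stand's x, 26 mm in y: on its middle, 17 mm below its top, 29 mm above the carriage deck, 200 mm above the bench. Moves with the carriage; axes as the stand's.
- spout (a point): Centre of the lower end of the orange funnel's spout, 118 mm above the bench, 90 mm to the +x side of the handle. The funnel (92 mm across, rim 200 mm above the bench) is fixed in the carriage's steel bracket.
- place2 (a point): Centre of the middle yellow disc on the stand's base (12 mm above the bench). Three such discs, 76 mm wide, at x = 90 mm and y = -45, 45, 135 mm in the stand's frame, are the filling places; one container stands on each, which on which varies.
- nut_jar: Open glass jar two thirds full of brass hex nuts, 68 mm wide, 85 mm high, loose, standing on one of the three yellow discs within 4 mm of its middle. Origin at the centre of its underside.
- steel_cup: Empty open blue enamelled steel cup, 68 mm wide, 80 mm high, loose, on another disc. Origin at the centre of its underside.
- white_tub: White plastic jar with a black cap, 66 mm wide, 82 mm high, loose, on another disc. Origin at the centre of its underside.
- socket_wrench: Chrome socket wrench, 205 mm long, lying on the bench between the robot and the stand. Origin near its middle, on the bench.
- hammer: Hammer with blue grip, 280 mm long, lying to the right of the stand.
- oil_can: Green can with red cap, 56 mm wide, 170 mm high, standing to the left of the stand.
- tape_roll: Black roll, 100 mm wide, 48 mm high, to the left of the stand.
There are look-alikes about, which are no part of the job. What is meant by the nut_jar is not pink or turquoise, and is the smaller of those in its own colour.

How it is judged:
On the way, in this order (a step that is already met when the one before it is completed fails the run):
1. the lock slide is drawn back clear of the strip while the carriage is still parked (value of joint lock above 0.018 m and value of joint carriage below 0.01 m), for 0.1 s.
2. the carriage, unlocked, stands with the funnel over the jar of nuts (horizontal distance between spout and nut_jar below 0.012 m and value of joint lock above 0.012 m), for 0.2 s.
At the end, for the whole second after the job is handed in: The funnel's spout is within 12 mm (horizontally) of the middle of the jar of nuts, the lock slide is home (within 5 mm) in the notch there, the carriage is at rest, and the three containers stand upright (horizontal distance between spout and nut_jar below 0.012 m and value of joint lock below 0.005 m and velocity of joint carriage between -0.01 and 0.01 m/s and angle between each of nut_jar, steel_cup, white_tub's own z axis and vertical below 0.1 rad); the robot touches nothing.
It fails at once if a container on the stand is shifted more than 12 mm or tipped (distance of any of nut_jar, steel_cup, white_tub from where it was at the start of the episode above 0.012 m or angle between any of nut_jar, steel_cup, white_tub's own z axis and vertical above 0.3 rad).
It fails at once if another thing on the bench is moved more than 30 mm (distance of any of socket_wrench, hammer, oil_can, tape_roll from where it was at the start of the episode above 0.03 m).
It also fails if it takes over 64 s, if anything falls off the work surface, if the arm or the gripper's body presses on something with over 40 N, if the wrist force passes 120 N, or if a joint passes its speed limit or range.

### The arm

A 7-joint arm with a two-finger parallel gripper is mounted at the origin on the work surface. World frame = base frame: x ahead of the robot, y to its left, z up, the work surface at z = 0. Lengths are in m, angles in rad, forces in N, time in s.
With the tool pointing down it reaches from about 0.425 to 0.925 m from the base axis. Payload 6.8 kg.
Tool frame: the origin (TCP) lies at the very end of the fingers, on their centre line; the grasp point (between the pads) lies 19 mm behind it; z points along the fingers, y is the line along which they close (so a half turn about z gives the same grasp; the last joint's range is limited). The gripper opens to 85 mm and grips with 20 to 120 N. Pads are 22 mm wide; open, the fingers measure 114 mm over their backs; the gripper's body (76 mm by 85 mm) begins 54 mm behind the grasp point. The pads swing forward as they close: fully open they stand 13 mm farther back than shut.
Start: joints at [1.066, 0.477, 0.022, 1.555, -0.011, 1.109, -0.083], TCP at [0.261, -0.623, 0.231] pointing down, gripper open.
Joint ranges: [-2.96, 2.96], [-0.34, 2.1], [-1.41, 1.46], [0.24, 2.44], [-1.37, 4.51], [0.17, 1.92], [-2.96, 2.96]. Speed limits (rad/s): [2.39, 2.39, 3.14, 3.14, 3.14, 3.14, 3.14].

### API

Orientations are given as a unit quaternion [w, x, y, z].
In Python, from station import bot gives the robot as it stands.
- The arm moves only by the tool jog_arm, never from a script. Its argument "motion" is a list of rows, each a list of 7 numbers: the turn, a rotation vector about the tool's x, y, z in rad, then the shift along the tool's x, y, z in mm, then the finger opening in mm, from 0 to 85.4. A call has 1 to 10 rows; each row is the pose to reach, as a shift and turn from the pose commanded when the call began, along the tool's axes at that moment; what a row does not reach only later rows make up. A row lasts 1/8 s, in which the tool goes at most 62.5 mm and 10.7 degrees, less where a joint would pass 70% of its speed; a pose out of reach is approached as far as the arm can. A call with a gripper value outside its range is refused whole. The fingers move at their own pace and stop on an object; "grip_force" is the grip in N (left out, the last holds). Time passes only in rows, so rows that repeat a pose let the fingers close. It gives the time, the measured TCP pose, the force, the opening and the grip force at its end, in the units of the state.
- bot.get_obs(): the state, without advancing time (a new reading comes with each control period).
- bot.read_camera(name): name is "side" or "top" or "wrist"; returns a dict with "pixels" (400x640x3 uint8, red, green, blue), "camera_matrix" (3x3 intrinsics, pixels), "T" (4x4, takes a point from camera to world coordinates); the wrist camera has in their place "tool_from_camera" (4x4, takes a point from camera to tool coordinates, whose origin is the TCP and whose axes are the flange's). Camera axes: x right, y down, z forward; pixel columns grow to the right and rows downward; lengths in m; the calibration is good to about 2 mm. A picture is of the moment at which its call begins: read the wrist's pose just before it. There is no depth.
- bot.hand_in(): hands the job in; it is judged then, once.
Trained networks look in a picture, given as the dict that the camera call returned (one of the last four; its "shot" number tells which), for a name from the list of things; names that differ only in an ending like _2 or _b are one class to them, and where a whole thing is asked for, a point or a joint stands for the part that bears it (a point fixed in the world has none). Each returns a list of dicts, best first, with "score" (0 to 1); they miss things now and then, are a little off and sometimes report something else, mostly with a low value. They report only what shows in the picture. A call takes as long as a camera call. They do not tell look-alikes from the thing itself.
- bot.spot_in(thing, picture): "xy" ([column, row] in pixels, amid what is visible of it).
- bot.tip_of(thing, picture): "xy" ([column, row] in pixels: a listed point, or the origin of a listed thing).
The state is a dict: "t": time; "q": joint angles; "joint_vel": joint speeds; "joint_torque": joint torques, N m; "eef_pos": TCP position; "tool_rot": TCP orientation; "contact_force": force on the tool from outside, world axes, zero at the start; "torque": the same for the moment, N m; "gripper_width": opening from 0.0 (shut) to 1.0 (fully open); "grasp_force": force on a finger pad.
Only numpy, scipy, OpenCV 4.12 (cv2) and the standard library are available. Lean on these libraries where they do the work, as an engineer would, in place of code of your own. Each camera call takes 0.05 s, during which the arm holds its last target. There are 200 camera calls.

## Working session

There is one attempt and no reset: what is moved stays moved. The work goes in short steps, Python scripts to look and compute and a tool call to move; the robot and the scene stay as the last step left them, time stands still between calls to the robot, and variables do not carry over. Pictures are saved under pics/ and viewed, at most 10 in all, crops included, and the job is handed in when it is done.

Besides the shell and the picture viewer there is one more tool, called after "Emit:" in YAML: its name, and indented under it one key for each argument. jog_arm: Moves the arm, as the interface text tells. Its arguments: {"type":"object","properties":{"motion":{"type":"array"},"grip_force":{"type":"number"}},"required":["motion"]}

```bash
mkdir -p pics; cat > h.py <<'E'
import numpy as np, cv2
from station import bot
def save(p,n): cv2.imwrite('pics/'+n, p['pixels'][:,:,::-1])
def ray(p,xy,T=None):
    T=np.array(p['T']) if T is None else T
    d=np.linalg.inv(np.array(p['camera_matrix']))@[xy[0],xy[1],1.]
    return T[:3,3],T[:3,:3]@d
def at_z(p,xy,z,T=None):
    o,d=ray(p,xy,T); return o+d*(z-o[2])/d[2]
E
python3 - <<'E'
from h import *
o=bot.get_obs(); print(o['eef_pos'],o['tool_rot'],o['t'])
Z=dict(tab=.205,handle=.2,spout=.118,place2=.012,nut_jar=0.012,steel_cup=.012,white_tub=.012)
for n in('top','side'):
    p=bot.read_camera(n); save(p,n+'0.png'); print(n,np.round(p['T'],3).tolist())
    for k,z in Z.items():
        for r in bot.tip_of(k,p)[:3]: print(k,np.round(r['xy']),round(r['score'],2),np.round(at_z(p,r['xy'],z),4))
E
```

```text
[ 0.26064061 -0.62200059  0.23031422] [-8.86309024e-04  9.80376660e-01  1.97131336e-01 -2.33631121e-04] 0.0
top [[-0.013, -0.996, 0.084, 0.475], [-1.0, 0.013, -0.0, -0.009], [-0.001, -0.084, -0.996, 1.271], [0.0, 0.0, 0.0, 1.0]]
tab [346. 207.] 0.46 [ 0.5387 -0.0832  0.205 ]
handle [346. 182.] 0.63 [ 0.6119 -0.0843  0.2   ]
handle [265. 160.] 0.61 [0.6748 0.1434 0.2   ]
spout [345. 155.] 0.57 [ 0.7047 -0.0889  0.118 ]
place2 [289. 160.] 0.75 [0.7087 0.0892 0.012 ]
nut_jar [263. 162.] 0.93 [0.7061 0.1748 0.012 ]
nut_jar [238. 236.] 0.81 [0.4625 0.2575 0.012 ]
nut_jar [209. 144.] 0.66 [0.7674 0.3559 0.012 ]
steel_cup [318. 159.] 0.82 [ 0.7122 -0.0054  0.012 ]
white_tub [291. 164.] 0.79 [0.6972 0.0833 0.012 ]
side [[0.917, 0.228, -0.326, 1.071], [0.398, -0.51, 0.762, -1.085], [0.008, -0.829, -0.559, 0.931], [0.0, 0.0, 0.0, 1.0]]
tab [273. 193.] 0.68 [ 0.5272 -0.08    0.205 ]
handle [300. 202.] 0.93 [ 0.615  -0.0819  0.2   ]
spout [324. 231.] 0.85 [ 0.6937 -0.0824  0.118 ]
place2 [345. 229.] 0.88 [0.7021 0.0859 0.012 ]
nut_jar [300. 190.] 0.93 [0.4637 0.2501 0.012 ]
nut_jar [354. 214.] 0.86 [0.7025 0.1815 0.012 ]
nut_jar [299. 203.] 0.29 [0.4994 0.166  0.012 ]
steel_cup [332. 240.] 0.88 [0.6836 0.0146 0.012 ]
white_tub [345. 225.] 0.71 [0.6962 0.1071 0.012 ]
```

View pics/top0.png

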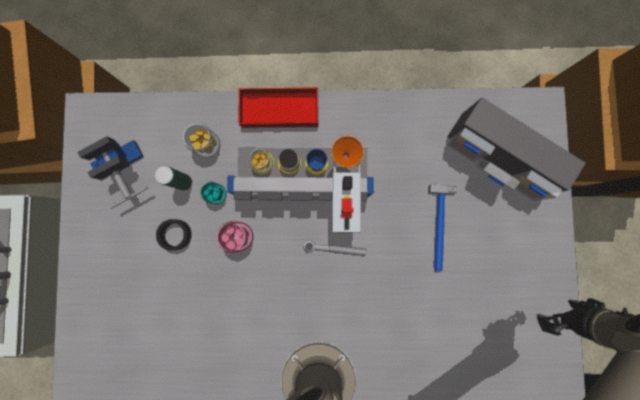

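View pics/side0.png

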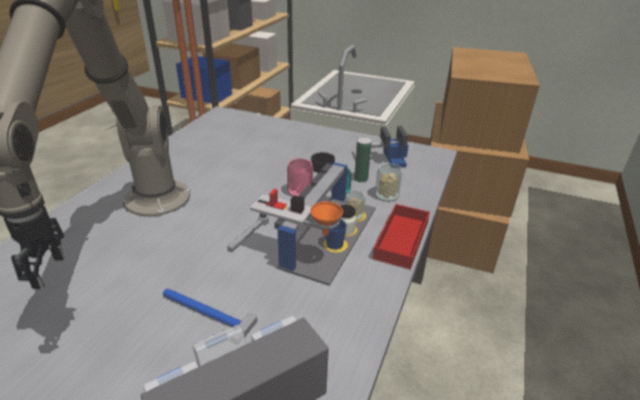

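The jar of nuts (top picture, 262,162) is on the left disc, so the travel is 0.27. The tub is in the middle (289,160) and the cup on the right (317,160). The red tab is at (347,207) and the stand's yaw is about -0.03. First I'll go above the tab.

Emit:
jog_arm:
  motion:
    - [0,0,0,0,0,-60,85]
    - [0,0,-0.12,46,-39,-75,85]
    - [0,0,-0.25,93,-78,-75,85]
    - [0,0,-0.37,139,-117,-75,85]
    - [0,0,-0.5,186,-156,-75,85]
    - [0,0,-0.62,232,-195,-75,85]
    - [0,0,-0.75,278,-234,-75,85]
    - [0,0,-0.87,325,-273,-75,85]
    - [0,0,-1.0,371,-312,-75,85]
    - [0,0,-1.12,418,-351,-75,60]

```text
t: 2.05
eef_pos: [0.5114, -0.1357, 0.3067]
tool_rot: [0.001, 0.725, 0.689, 0.0]
contact_force: [1.3, -1.4, 0.5]
gripper_width: 0.815
grasp_force: 0.0
```

```bash
cat >> h.py <<'E'
from scipy.spatial.transform import Rotation as R
def pose(o):
    T=np.eye(4); q=o['tool_rot']; T[:3,:3]=R.from_quat([q[1],q[2],q[3],q[0]]).as_matrix(); T[:3,3]=o['eef_pos']; return T
def row(x,y,z,yaw):  # tool y at world angle yaw, z down
    T=pose(bot.get_obs()); c,s=np.cos(yaw),np.sin(yaw)
    Rt=np.array([[-s,c,0],[c,s,0],[0,0,-1]]).T; Rt=np.column_stack([np.cross([c,s,0],[0,0,-1]),[c,s,0],[0,0,-1]])
    print('row',np.round(R.from_matrix(T[:3,:3].T@Rt).as_rotvec(),3),np.round(T[:3,:3].T@(np.array([x,y,z])-T[:3,3])*1000,1))
E
python3 -c "
from h import *
row(.5385,-.083,.30,-.03)"
```

```text
row [ 0.001  0.001 -0.02 ] [54.  24.4  6.7]
```

Emit:
jog_arm:
  motion:
    - [0,0,-0.02,30,12,0,45]
    - [0,0,-0.02,54,24,-10,45]
    - [0,0,-0.02,54,24,-10,45]
    - [0,0,-0.02,54,24,-10,45]
    - [0,0,-0.02,54,24,-10,45]

```text
t: 2.68
eef_pos: [0.537, -0.0861, 0.316]
tool_rot: [-0.0, 0.72, 0.694, -0.0]
contact_force: [-0.4, -0.1, 1.2]
gripper_width: 0.527
grasp_force: 0.0
```

```bash
python3 - <<'E'
from h import *
T0=pose(bot.get_obs()); print(T0[:3,3])
p=bot.read_camera('wrist'); save(p,'w1.png'); T=T0@np.array(p['tool_from_camera']); print(np.round(T,3))
t=bot.read_camera('top'); 
for k,z in dict(tab=.205,handle=.2,spout=.118,place2=.012,nut_jar=.012).items():
  for r in bot.tip_of(k,p)[:2]: print('w',k,np.round(r['xy']),round(r['score'],2),np.round(at_z(p,r['xy'],z,T),4))
E
```

```text
[ 0.5370067  -0.08614885  0.3159617 ]
[[ 0.999 -0.034 -0.011  0.54 ]
 [-0.036 -0.959 -0.283 -0.015]
 [-0.001  0.283 -0.959  0.459]
 [ 0.     0.     0.     1.   ]]
w tab [313. 197.] 0.72 [ 0.5348 -0.0869  0.205 ]
w handle [397. 199.] 0.71 [ 0.6109 -0.0929  0.2   ]
w spout [455. 175.] 0.78 [ 0.7003 -0.0912  0.118 ]
w nut_jar [427.  99.] 0.64 [ 0.6996 -0.0018  0.012 ]
```

View pics/w1.png

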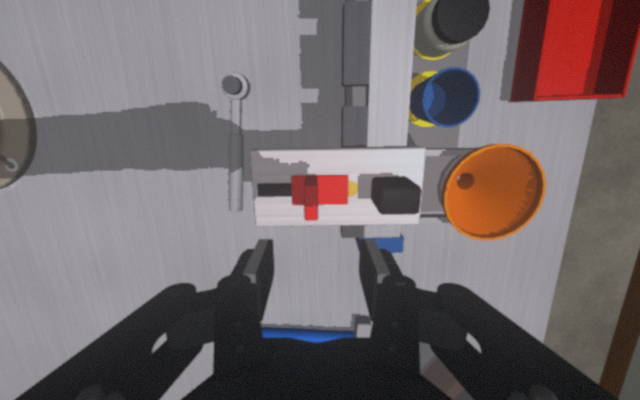

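The tab is upright at about (311,200), between the fingers' line and the handle at (395,195). I'll descend over it with a slight bias to -x and grip.

Emit:
jog_arm:
  motion:
    - [0,0,0.01,0,-3,50,45]
    - [0,0,0.01,0,-3,90,45]
    - [0,0,0.01,0,-3,110,45]
    - [0,0,0.01,0,-3,122,45]
    - [0,0,0.01,0,-3,128,45]
    - [0,0,0.01,0,-3,128,45]
  grip_force: 40

```text
t: 3.78
eef_pos: [0.5349, -0.0846, 0.1886]
tool_rot: [0.0, 0.723, 0.691, 0.0]
contact_force: [-0.0, 0.0, -0.1]
gripper_width: 0.526
grasp_force: 0.0
```

Emit:
jog_arm:
  motion:
    - [0,0,0,0,0,0,5]
    - [0,0,0,0,0,0,5]
    - [0,0,0,0,0,0,5]
    - [0,0,0,0,0,0,5]
    - [0,0,0,0,0,0,5]
    - [0,0,0,0,0,0,5]
  grip_force: 40

```text
t: 4.53
eef_pos: [0.5343, -0.0846, 0.1891]
tool_rot: [0.0, 0.722, 0.692, -0.0]
contact_force: [-3.8, 0.2, 5.1]
gripper_width: 0.135
grasp_force: 40.8
```

Emit:
jog_arm:
  motion:
    - [0,0,0,0,-5,0,5]
    - [0,0,0,0,-11,0,5]
    - [0,0,0,0,-17,0,5]
    - [0,0,0,0,-22,0,5]
    - [0,0,0,0,-24,0,5]
    - [0,0,0,0,-24,0,5]
    - [0,0,0,0,-24,0,5]

```text
t: 5.4
eef_pos: [0.5108, -0.084, 0.1891]
tool_rot: [0.001, 0.723, 0.691, 0.0]
contact_force: [2.3, -2.9, 6.9]
gripper_width: 0.137
grasp_force: 41.6
```

```bash
python3 - <<'E'
from h import *
T0=pose(bot.get_obs()); print(np.round(T0,4))
p=bot.read_camera('top');s=bot.read_camera('side')
cv2.imwrite('pics/c2.png',np.hstack([cv2.resize(q['pixels'][y:y+120,x:x+130,::-1],None,fx=3,fy=3) for q,x,y in((p,240,130),(s,240,150))]))
for q in(p,s):
 for k,z in dict(tab=.205,handle=.2,spout=.118,place2=.012,nut_jar=.012).items():
  for r in bot.tip_of(k,q)[:2]: print(k,np.round(r['xy']),round(r['score'],2),np.round(at_z(q,r['xy'],z),4))
E
```

```text
[[ 4.420e-02  9.990e-01  1.100e-03  5.108e-01]
 [ 9.990e-01 -4.420e-02 -9.000e-04 -8.400e-02]
 [-8.000e-04  1.100e-03 -1.000e+00  1.891e-01]
 [ 0.000e+00  0.000e+00  0.000e+00  1.000e+00]]
handle [346. 181.] 0.64 [ 0.6121 -0.0858  0.2   ]
spout [346. 158.] 0.61 [ 0.6958 -0.0915  0.118 ]
place2 [289. 158.] 0.91 [0.7171 0.0908 0.012 ]
nut_jar [216. 193.] 0.75 [0.6032 0.3323 0.012 ]
nut_jar [210. 143.] 0.74 [0.7711 0.3526 0.012 ]
tab [269. 191.] 0.47 [ 0.5104 -0.0743  0.205 ]
handle [298. 205.] 0.86 [ 0.6161 -0.0994  0.2   ]
spout [326. 234.] 0.98 [ 0.704 -0.094  0.118]
place2 [347. 229.] 0.85 [0.7071 0.0905 0.012 ]
nut_jar [353. 215.] 0.97 [0.702  0.1733 0.012 ]
nut_jar [298. 191.] 0.87 [0.4609 0.2419 0.012 ]
```

View pics/c2.png

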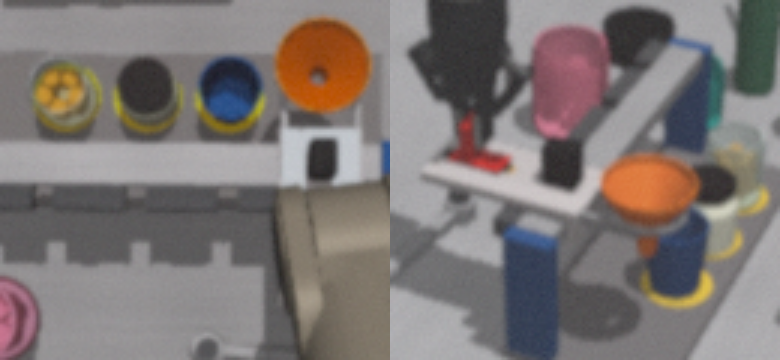

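Left crop: the nuts at (65,95), tub (147,90), cup (230,85) and funnel (322,65). Right crop: the red slide is held in the fingers and drawn back at (470,150). Next I'll slide along +y.

Emit:
jog_arm:
  motion:
    - [0,0,0,8,0,0,5]
    - [0,0,0,25,-0.5,0,5]
    - [0,0,0,45,-1,0,5]
    - [0,0,0,65,-1.2,0,5]
    - [0,0,0,85,-1.6,0,5]
    - [0,0,0,105,-2,0,5]
    - [0,0,0,120,-2.3,0,5]
    - [0,0,0,130,-2.5,0,5]
    - [0,0,0,130,-2.5,0,5]
    - [0,0,0,130,-2.5,0,5]

```text
t: 7.25
eef_pos: [0.5137, 0.048, 0.1891]
tool_rot: [-0.0, 0.722, 0.692, 0.001]
contact_force: [0.3, 2.6, 7.8]
gripper_width: 0.13
grasp_force: 41.2
```

```bash
python3 - <<'E'
from h import *
o=bot.get_obs();T0=pose(o); print(np.round(T0,4),o['contact_force'])
for n in ('side','top'):
 q=bot.read_camera(n)
 for k,z in dict(tab=.205,handle=.2,spout=.118).items():
  for r in bot.tip_of(k,q)[:2]: print(k,np.round(r['xy']),round(r['score'],2),np.round(at_z(q,r['xy'],z),4))
E
```

```text
[[ 4.270e-02  9.991e-01  6.000e-04  5.137e-01]
 [ 9.991e-01 -4.270e-02  1.300e-03  4.800e-02]
 [ 1.300e-03  5.000e-04 -1.000e+00  1.891e-01]
 [ 0.000e+00  0.000e+00  0.000e+00  1.000e+00]] [0.31437648 2.60377754 7.76982912]
tab [289. 171.] 0.65 [0.5151 0.0581 0.205 ]
tab [329. 243.] 0.2 [ 0.7637 -0.2296  0.205 ]
handle [317. 180.] 0.63 [0.6152 0.048  0.2   ]
spout [340. 210.] 0.95 [0.698  0.0376 0.118 ]
handle [300. 180.] 0.61 [0.6169 0.0434 0.2   ]
handle [268. 160.] 0.22 [0.6761 0.1341 0.2   ]
```

Emit:
jog_arm:
  motion:
    - [0,0,0,10,0,0,5]
    - [0,0,0,28,-0.5,0,5]
    - [0,0,0,48,-1,0,5]
    - [0,0,0,68,-1.2,0,5]
    - [0,0,0,88,-1.6,0,5]
    - [0,0,0,108,-2,0,5]
    - [0,0,0,124,-2.3,0,5]
    - [0,0,0,136,-2.5,0,5]
    - [0,0,0,138,-2.5,0,5]
    - [0,0,0,138,-2.5,0,5]

```text
t: 8.9
eef_pos: [0.5167, 0.1849, 0.1891]
tool_rot: [-0.0, 0.722, 0.692, -0.0]
contact_force: [-0.9, -0.7, 9.3]
gripper_width: 0.14
grasp_force: 41.6
```

```bash
python3 - <<'E'
from h import *
o=bot.get_obs();T0=pose(o); print(np.round(T0,4),o['contact_force'])
P=[]
for n in ('side','top'):
 q=bot.read_camera(n); P.append(q)
 for k,z in dict(tab=.205,handle=.2,spout=.118,nut_jar=.012).items():
  for r in bot.tip_of(k,q)[:2]: print(k,np.round(r['xy']),round(r['score'],2),np.round(at_z(q,r['xy'],z),4))
s,p=P
cv2.imwrite('pics/c3.png',np.hstack([cv2.resize(q['pixels'][y:y+130,x:x+130,::-1],None,fx=3,fy=3) for q,x,y in((p,220,120),(s,270,120))]))
E
```

```text
[[ 4.320e-02  9.991e-01 -5.000e-04  5.167e-01]
 [ 9.991e-01 -4.320e-02 -2.000e-04  1.849e-01]
 [-2.000e-04 -5.000e-04 -1.000e+00  1.891e-01]
 [ 0.000e+00  0.000e+00  0.000e+00  1.000e+00]] [-0.85764544 -0.68265877  9.31439698]
tab [304. 153.] 0.7 [0.5097 0.1895 0.205 ]
handle [332. 163.] 0.95 [0.6179 0.1712 0.2   ]
spout [358. 188.] 0.81 [0.7102 0.1836 0.118 ]
nut_jar [389. 193.] 0.86 [0.7785 0.3644 0.012 ]
nut_jar [358. 214.] 0.81 [0.7139 0.1846 0.012 ]
handle [250. 182.] 0.67 [0.6133 0.1833 0.2   ]
spout [256. 158.] 0.56 [0.6981 0.1809 0.118 ]
spout [248. 215.] 0.52 [0.526  0.2041 0.118 ]
nut_jar [209. 142.] 0.82 [0.7728 0.3566 0.012 ]
nut_jar [265. 160.] 0.67 [0.7124 0.1695 0.012 ]
```

View pics/c3.png

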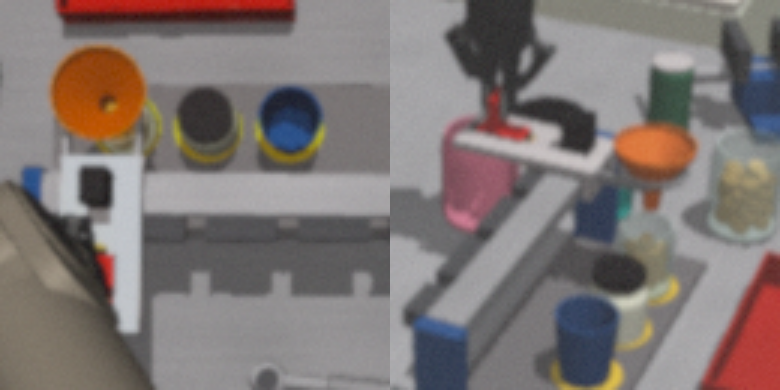

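The funnel is over the nut jar: the spout at (650,195) in the right crop is above the nuts at (645,260). Now I'll push the lock home.

Emit:
jog_arm:
  motion:
    - [0,0,0,0,4,0,5]
    - [0,0,0,0,8,0,5]
    - [0,0,0,0,12,0,5]
    - [0,0,0,0,16,0,5]
    - [0,0,0,0,20,0,5]
    - [0,0,0,0,23,0,5]
    - [0,0,0,0,25,0,5]
    - [0,0,0,0,25,0,5]

```text
t: 10.4
eef_pos: [0.5401, 0.1844, 0.189]
tool_rot: [-0.001, 0.722, 0.692, -0.001]
contact_force: [-6.8, 0.3, 12.7]
gripper_width: 0.133
grasp_force: 41.8
```

Emit:
jog_arm:
  motion:
    - [0,0,0,0,1.5,0,5]
    - [0,0,0,0,3,0,5]
    - [0,0,0,0,3,0,5]
    - [0,0,0,0,3,0,5]

```text
t: 10.9
eef_pos: [0.5403, 0.1845, 0.189]
tool_rot: [-0.002, 0.722, 0.692, -0.004]
contact_force: [-15.9, -0.6, 19.8]
gripper_width: 0.135
grasp_force: 42.6
```

It has hit a firm stop after 23.6 mm, so the lock is home. I'll relax, open and lift off.

Emit:
jog_arm:
  motion:
    - [0,0,0,0,-2,0,5]
    - [0,0,0,0,-2.5,0,12]
    - [0,0,0,0,-2.5,0,25]
    - [0,0,0,0,-2.5,0,40]
    - [0,0,0,0,-2.5,0,40]
    - [0,0,0,0,-2.5,-30,40]
    - [0,0,0,0,-2.5,-70,40]
    - [0,0,0,0,-2.5,-110,40]
    - [0,0,0,0,-2.5,-150,40]
    - [0,0,0,0,-2.5,-150,40]

```text
t: 12.15
eef_pos: [0.5443, 0.1842, 0.3416]
tool_rot: [0.001, 0.723, 0.691, 0.003]
contact_force: [0.4, 0.3, 1.1]
gripper_width: 0.47
grasp_force: 0.0
```

Emit:
jog_arm:
  motion:
    - [0,0,0,-30,0,0,40]
    - [0,0,0,-60,0,0,40]
    - [0,0,0,-60,0,0,40]
    - [0,0,0,-60,0,0,40]

```text
t: 12.65
eef_pos: [0.5399, 0.124, 0.3375]
tool_rot: [-0.001, 0.722, 0.692, -0.0]
contact_force: [0.6, -0.1, -1.1]
gripper_width: 0.469
grasp_force: 0.0
```

```bash
python3 - <<'E'
from h import *
o=bot.get_obs();T0=pose(o); print(T0[:3,3],o['contact_force'])
P=[]
for n in ('side','wrist'):
 q=bot.read_camera(n); P.append(q); T=T0@np.array(q['tool_from_camera']) if n=='wrist' else None
 for k,z in dict(tab=.205,handle=.2,spout=.118,nut_jar=.012).items():
  for r in bot.tip_of(k,q)[:2]: print(n,k,np.round(r['xy']),round(r['score'],2),np.round(at_z(q,r['xy'],z,T),4))
s,p=P
save(p,'w4.png')
cv2.imwrite('pics/s4.png',cv2.resize(s['pixels'][110:240,260:420,::-1],None,fx=4,fy=4))
E
```

```text
[0.53988524 0.12397473 0.3375447 ] [ 0.6042996  -0.11863832 -1.08524201]
side tab [315. 155.] 0.44 [0.5466 0.191  0.205 ]
side handle [332. 160.] 0.79 [0.6099 0.1872 0.2   ]
side handle [206. 313.] 0.63 [ 0.6099 -0.548   0.2   ]
side spout [355. 190.] 0.84 [0.7028 0.1721 0.118 ]
side nut_jar [354. 212.] 0.71 [0.6964 0.1941 0.012 ]
side nut_jar [298. 189.] 0.69 [0.4556 0.2543 0.012 ]
wrist tab [315. 128.] 0.81 [0.5417 0.182  0.205 ]
wrist handle [396. 131.] 0.74 [0.6167 0.1755 0.2   ]
wrist spout [450. 123.] 0.64 [0.7012 0.1763 0.118 ]
wrist spout [357. 204.] 0.6 [0.5901 0.0808 0.118 ]
wrist nut_jar [423. 120.] 0.88 [0.7055 0.1774 0.012 ]
wrist nut_jar [262.  72.] 0.69 [0.4657 0.2559 0.012 ]
```

View pics/w4.png

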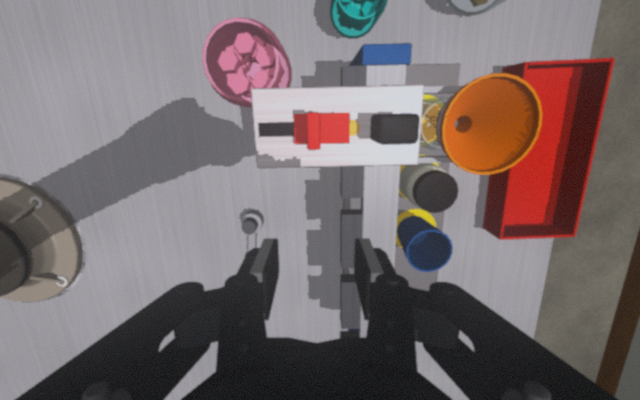

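View pics/s4.png

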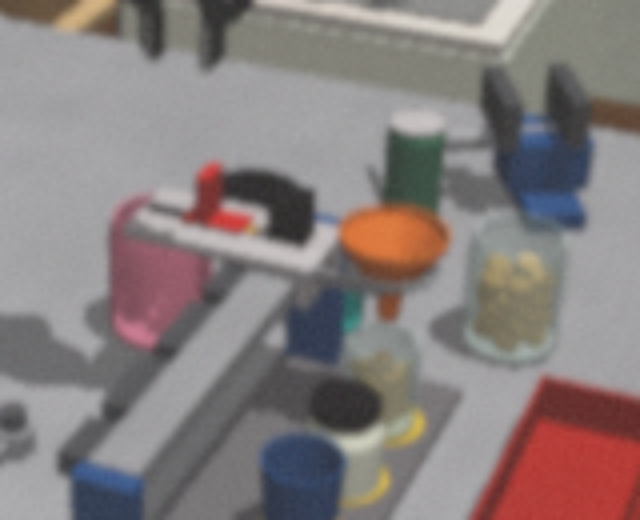

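The tab (315,128) is 75 mm from the handle (396,131), so the lock is home. The spout is over the nut jar, the containers are upright and the gripper is clear.

```bash
python3 -c "
from h import *
print(bot.hand_in())"
```

```text
the job is handed in; nothing more can be done
None
```

The job is handed in: the funnel carriage now stands over the jar of nuts with the red lock pushed home in the notch there and the gripper clear; no verdict came back, but the last pictures showed all three containers upright.

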